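# Unlatch a sample divider's flap and hold it on its balance point

### The arm

A 6-joint arm with a two-finger parallel gripper is mounted at the origin on a cart in front of the work surface, level with it; the furniture and walls round the work are solid. World frame = base frame: x ahead of the robot, y to its left, z up, the work surface at z = 0. Lengths are in m, angles in rad, forces in N, time in s.
With the tool pointing down it reaches from about 0.375 to 0.825 m from the base axis. Payload 5.5 kg.
Tool frame: the origin (TCP) lies midway between the tips of the shut fingers; the grasp point (between the pads) lies 19 mm behind it; x points along the fingers, y is the direction in which the jaws open and shut, and the axes are right-handed (so a half turn about x gives the same grasp; the last joint's range is limited). The gripper opens to 85 mm and grips with 20 to 120 N. Pads are 22 mm wide; open, the fingers measure 114 mm over their backs; the gripper's body (76 mm by 85 mm) begins 54 mm behind the grasp point. The pads swing forward as they close: fully open they stand 13 mm farther back than shut.
Start: joints at [-1.157, 0.314, -0.047, 1.21, 0, 1.571], TCP at [0.241, -0.549, 0.231] pointing down, gripper open.
Joint ranges: [-2.67, 2.67], [-0.69, 1.73], [-1.03, 1.25], [-2.08, 2.16], [-1.42, 1.45], [-3.14, 3.14]. Speed limits (rad/s): [2.39, 2.39, 3.01, 3.14, 3.14, 3.14].

### API

Orientations are given as a 3x3 rotation matrix whose columns are the frame's x, y, z axes.
In Python, from rig import sensors, eyes, manip gives the robot as it stands.
- The arm moves only by the tool drive_tool, never from a script. Its argument "targets" is a list of rows, each an object of numbers: "x", "y", "z": the shift along the tool's x, y, z in cm; "rx", "ry", "rz": the turn, a rotation vector about the tool's x, y, z in rad. In form: [{"x": .., "y": .., "z": .., "rx": .., "ry": .., "rz": ..}, ...]. A call has 1 to 20 rows; each row shifts and turns the pose as measured when the row begins, along the tool's axes as they then stand; what a row does not reach is not made up. A row lasts 1/10 s, in which the tool goes at most 50 mm and 8.59 degrees, less where a joint would pass 70% of its speed; a pose out of reach is approached as far as the arm can. A call with a gripper value outside its range is refused whole. "claw" is the finger opening in cm, from 0 to 8.54, set as the call begins (left out, the last holds). The fingers move at their own pace and stop on an object; "grip_force" is the grip in N (left out, the last holds). Time passes only in rows, so rows that do not move let the fingers close. It gives the time, the measured TCP pose, the force and the opening at its end, in the units of the state.
- sensors.observe(): the state, without advancing time (a new reading comes with each control period).
- eyes.read_camera(name): name is "side" or "top"; returns a dict with "img" (420x560x3 uint8, blue, green, red), "fx", "fy", "cx", "cy" (pixels), "R" (3x3) and "t" (3): a world point X has camera coordinates R X + t. Camera axes: x right, y down, z forward; pixel columns grow to the right and rows downward; lengths in m; the calibration is good to about 2 mm. A picture is of the moment at which its call begins. There is no depth.
- manip.hand_in(): hands the job in, once; it reports no verdict.
The state is a dict: "time": time; "q": joint angles; "qvel": joint speeds; "tau": joint torques, N m; "position": TCP position; "tcp_rot": TCP orientation; "ft_force": force on the tool from outside, world axes, zero at the start; "ft_torque": the same for the moment, N m; "finger_gap": finger opening in m.
Only numpy, scipy, OpenCV 4.12 (cv2) and the standard library are available. Lean on these libraries where they do the work, as an engineer would, in place of code of your own. Each camera call takes 0.05 s, during which the arm holds its last target.

### The job

Twist the black latch knob on the sample divider clockwise to its stop and let go, so that it springs back by itself and the flap pops ajar. Then take the flap by the bar at its top, swing it up to the upright balance point between its two chutes and keep hold of it there, still and upright: finish with the gripper holding the bar. Never let the flap go over to the far side, and leave the dish, tub and jar standing round the divider alone.

Things in the scene. Friction and masses are not known exactly. Their poses are not given: they have to be found in the camera images.
- divider: Tabletop sample divider, fixed: grey base plate 250 x 310 x 12 mm (its x -125 to 125 mm, y -200 to 110 mm), two steel chutes sloping from a ridge to its -x and +x sides. Origin on the table under the flap's hinge; x across the hinge from near to far chute, y along the hinge, z up.
- hinge (a point): Point on the flap's hinge axis (along the divider's y), midway along the flap, 80 mm above the table. Its axes are the divider's. The flap is an aluminium plate 112 mm wide, 4 mm thick, reaching 100 mm from this axis.
- bar (a point): Centre of the flap's grip bar: a round steel rod 12 mm thick, 100 mm long, parallel to the hinge and 150 mm from it. Two 8 mm arms hold it off the flap's plate, leaving an open window 80 mm wide and 44 mm deep under it, so fingers can straddle it from straight above at any lean, closing along the divider's x; it can turn between the fingers. z points from hinge to bar, y along the bar.
- flap (a joint): Lean of the flap, rad. 0: latched, leaning 0.95 from upright over the near (-x) chute; about 0.35 popped ajar, held by a sprung, damped plunger below it; 0.95 upright, its balance point; 1.9 fallen over the far chute. Top-heavy (about 0.2 kg, 0.15 N m by gravity when level), nearly no friction: off the balance point it falls to the side it leans to.
- knob_grip (a point): Grip point on the upright axis of the black latch knob, 160 mm above the table, 57 mm to -x and 150 mm to -y of the hinge point. Grip bar 11 mm thick, 46 long, on a 52 mm disc; its top is 11 mm above this point, its foot 15 mm below. It lies along this frame's x (the divider's x at rest). A steel sector below the disc, 72 mm long, turns with it and keeps the flap's pin down.
- latch_knob (a joint): Turn of the latch knob, rad: 0 at rest, growing clockwise seen from above to a hard stop at 1.1. A spring (0.04 N m at rest, 0.1 N m at the stop) turns it back to 0 when let go. The flap is freed, and pops ajar, from about 0.95.
- petri_dish: Clear dish, 68 mm across, 18 mm tall, on the table before the near chute. Bystander. Origin under its centre.
- collecting_tub: Round tub with a green-rimmed lid, 116 mm across, 56 mm tall, on the table by the divider's +y edge. Bystander. Origin under its centre.
- sample_jar: White-capped jar, 47 mm across, 56 mm tall, on the table behind the far chute. Bystander. Origin under its centre.

How it is judged:
On the way, in this order (a step that is already met when the one before it is completed fails the run):
1. the latch knob is turned to its stop (value of joint latch_knob above 1 rad), for 0.05 s.
2. the knob is let go and has sprung back, and the flap stands ajar (value of joint latch_knob below 0.1 rad and contact force between the fingers and latch_knob below 0.1 N and value of joint flap between 0.2 and 0.6 rad), for 0.2 s.
At the end, for the whole second after the job is handed in: The flap stands within 0.1 rad (6 degrees) of upright, still, held by the fingers (over 1 N of grip on it), the latch knob is back at rest and untouched, and dish, tub and jar are within 15 mm of where they stood (value of joint flap between 0.85 and 1.05 rad and velocity of joint flap between -0.05 and 0.05 rad/s and contact force between the fingers and flap above 1 N and value of joint latch_knob below 0.1 rad and contact force between the arm and latch_knob below 0.1 N and distance of each of petri_dish, collecting_tub, sample_jar from where it was at the start of the episode below 0.015 m); the arm keeps its last pose, push and grip.
It fails at once if the flap goes more than 0.3 rad past upright towards the far side (value of joint flap above 1.25 rad).
It fails at once if the petri dish is pushed away (distance of petri_dish from where it was at the start of the episode above 0.03 m).
It fails at once if the collecting tub is pushed away (distance of collecting_tub from where it was at the start of the episode above 0.03 m).
It fails at once if the sample jar is pushed away (distance of sample_jar from where it was at the start of the episode above 0.03 m).
It also fails if it takes over 51 s, if anything falls off the work surface, if the arm or the gripper's body presses on something with over 40 N, if the wrist force passes 120 N, or if a joint passes its speed limit or range.

## Working session

There is one attempt and no reset: what is moved stays moved. The work goes in short steps, Python scripts to look and compute and a tool call to move; the robot and the scene stay as the last step left them, time stands still between calls to the robot, and variables do not carry over. Pictures are saved under pics/ and viewed, and the job is handed in when it is done.

Besides the shell and the picture viewer there is one more tool, called after "Call:" by a JSON object that holds its "api" and its "payload". drive_tool: Moves the arm, as the interface text tells. Its arguments: {"type":"object","properties":{"targets":{"type":"array"},"claw":{"type":"number"},"grip_force":{"type":"number"}},"required":["targets"]}

```bash
mkdir -p pics; ls; python3 - <<'E'
from rig import sensors, eyes
import cv2
s=sensors.observe(); print({k:s[k] for k in ('time','position','tcp_rot','finger_gap','ft_force')})
for n in('side','top'):
    c=eyes.read_camera(n); cv2.imwrite(f'pics/{n}0.png',c['img']); print(n,c['fx'],c['fy'],c['cx'],c['cy'],c['R'],c['t'])
E
```

```text
pics
{'time': 0.0, 'position': array([ 0.24103848, -0.54882801,  0.2304238 ]), 'tcp_rot': array([[-6.84139857e-04,  4.02136365e-01, -9.15579530e-01],
       [ 1.57736079e-03, -9.15578171e-01, -4.02136947e-01],
       [-9.99998522e-01, -1.71931717e-03, -7.93061688e-06]]), 'finger_gap': 0.08571332711674666, 'ft_force': array([ 0.02882992, -0.23332272, -0.9161549 ])}
side 502.47602433791116 502.47602433791116 276.6913080174656 199.80685817335626 [[ 0.9459597  -0.3234524   0.02321173]
 [-0.15584257 -0.51620857 -0.84216495]
 [ 0.28438237  0.79303673 -0.53872016]] [-0.52962233  0.25312284  0.76341436]
top 456.822474424684 456.822474424684 276.77108590369403 206.11123258243128 [[-7.55563451e-04 -9.99999619e-01  4.37078582e-04]
 [-9.98966937e-01  7.34923660e-04 -4.54369694e-02]
 [ 4.54366309e-02 -4.70957566e-04 -9.98967112e-01]] [0.09632426 0.59983179 1.1620518 ]
```

View pics/side0.png

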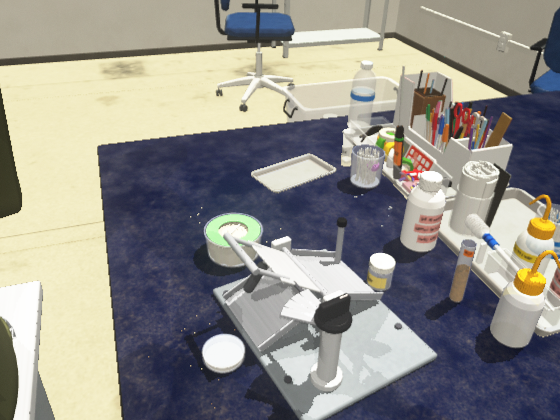

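View pics/top0.png

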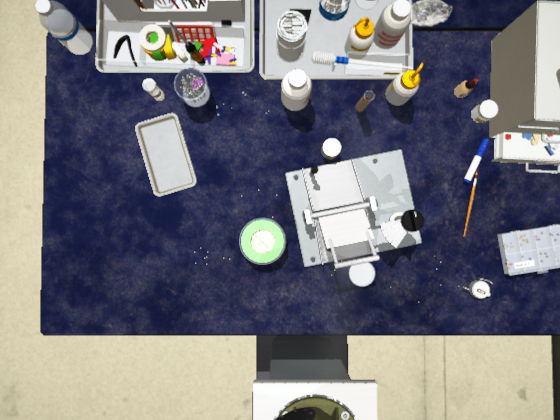

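The side view shows the knob at about (334,312) and the bar near (238,250). The top view shows the knob at (413,221), the bar near (357,262), and the plate corners at about (286,172), (402,150), (421,243) and (305,266). I'll zoom in to measure more accurately.

```bash
cat > h.py <<'E'
import numpy as np, cv2
def ray(c,u,v):
    d=np.array([(u-c['cx'])/c['fx'],(v-c['cy'])/c['fy'],1.]); return -c['R'].T@c['t'], c['R'].T@d
def onz(c,u,v,z):
    o,d=ray(c,u,v); return o+d*(z-o[2])/d[2]
def proj(c,X):
    p=c['R']@np.asarray(X)+c['t']; return np.array([c['fx']*p[0]/p[2]+c['cx'],c['fy']*p[1]/p[2]+c['cy']])
def tri(c1,u1,c2,u2):
    A=[];b=[]
    for c,u in((c1,u1),(c2,u2)):
        o,d=ray(c,*u); d/=np.linalg.norm(d); P=np.eye(3)-np.outer(d,d); A.append(P); b.append(P@o)
    return np.linalg.lstsq(np.vstack(A),np.hstack(b),rcond=None)[0]
E
python3 - <<'E'
import cv2
a=cv2.imread('pics/top0.png')[135:290,270:440]; cv2.imwrite('pics/top0z.png',cv2.resize(a,None,fx=3.8,fy=3.8,interpolation=cv2.INTER_CUBIC)[:600])
a=cv2.imread('pics/side0.png')[210:410,190:440]; cv2.imwrite('pics/side0z.png',cv2.resize(a,None,fx=3,fy=3,interpolation=cv2.INTER_CUBIC))
E
```

```text
(no output)
```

View pics/top0z.png

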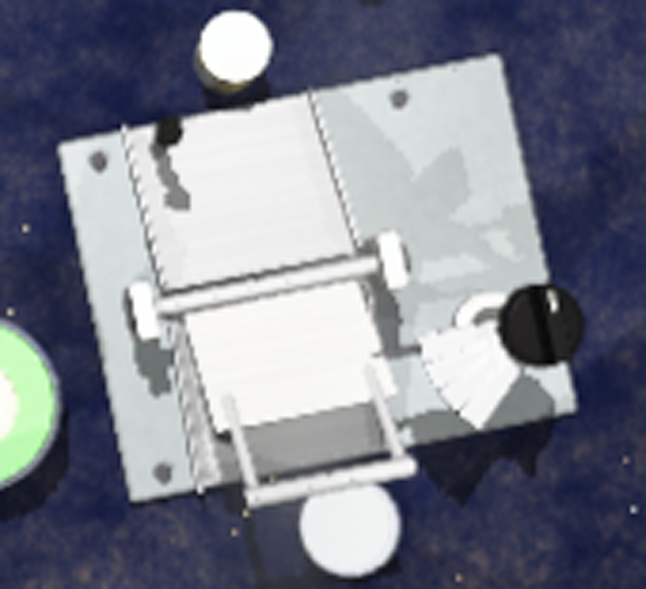

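View pics/side0z.png

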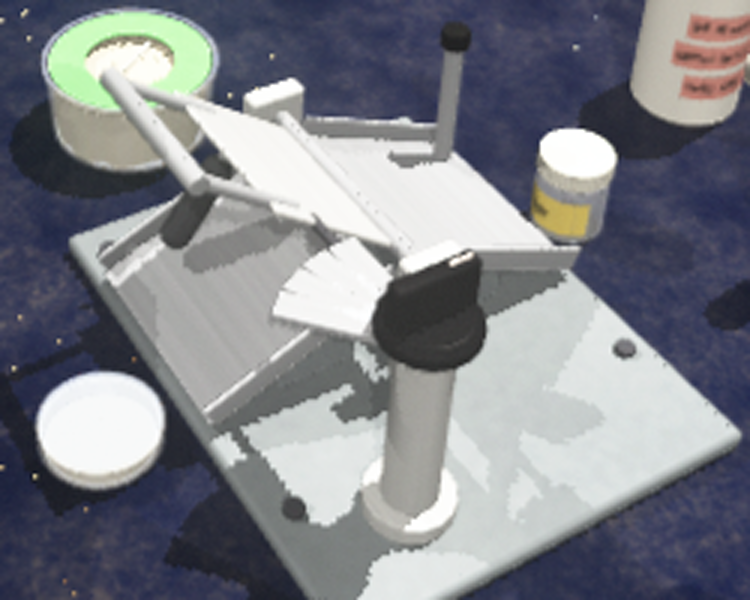

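The enlarged views give clear plate corners in the top picture, at zoom pixels (58,144), (498,55), (576,407) and (132,502). The knob disc is centred near (541,325). Next I'll solve the pose.

```bash
python3 - <<'E'
from h import *
from rig import eyes
t=eyes.read_camera('top'); s=eyes.read_camera('side')
z=np.array([(58,144),(498,55),(576,407),(132,502)])/3.8+[270,135]
w=np.array([onz(t,*p,0.012)[:2] for p in z]); print(w)
loc=np.array([(125,110),(125,-200),(-125,-200),(-125,110)])/1000.
lc=loc-loc.mean(0); wc=w-w.mean(0)
th=np.arctan2((lc[:,0]*wc[:,1]-lc[:,1]*wc[:,0]).sum(),(lc*wc).sum())
R=np.array([[np.cos(th),-np.sin(th)],[np.sin(th),np.cos(th)]]); o=w.mean(0)-R@loc.mean(0)
print('th',th,'o',o,'res',(w-(loc@R.T+o))*1000)
W=lambda x,y,zz:np.r_[R@[x,y]+o,zz]
a=.95
pts={'knobtop':W(-.057,-.15,.171),'bar':W(-.15*np.sin(a),0,.08+.15*np.cos(a)),'barL':W(-.15*np.sin(a),.05,.08+.15*np.cos(a)),'barR':W(-.15*np.sin(a),-.05,.08+.15*np.cos(a)),'hinge':W(0,0,.08)}
for n,p in pts.items(): print(n,p,'top',(proj(t,p)-[270,135])*3.8,'side',(proj(s,p)-[190,210])*3)
# knob from black mask both views
def blk(c,box):
    x0,y0,x1,y1=box; m=(c['img'].max(2)<60).astype(np.uint8)
    q=np.zeros_like(m); q[y0:y1,x0:x1]=m[y0:y1,x0:x1]
    n,l,st,ce=cv2.connectedComponentsWithStats(q); return st[1:],ce[1:]
print(blk(t,(395,200,430,240))); 
E
```

```text
[[ 0.68593662  0.0738535 ]
 [ 0.74669787 -0.22637644]
 [ 0.50716571 -0.27595777]
 [ 0.44351921  0.02435682]]
th 0.20367333066260893 o [ 0.58672779 -0.05696111] res [[-0.95795468 -2.19522032]
 [-2.89980905  1.16720215]
 [ 2.40057505  2.15289335]
 [ 1.45718868 -1.12487517]]
knobtop [ 0.56124618 -0.21538992  0.171     ] top [557.28949428 323.55090156] side [431.19295947 272.76690488]
bar [ 0.46723743 -0.08164031  0.16725246] top [329.24816782 484.45902651] side [143.4845273 135.3148462]
barL [ 0.45712403 -0.03267381  0.16725246] top [245.72190685 501.888219  ] side [99.61460373 81.68441281]
barR [ 0.47735084 -0.13060682  0.16725246] top [412.6951385  467.04637931] side [191.82624404 194.41199086]
hinge [ 0.58672779 -0.05696111  0.08      ] top [265.06837778 285.93043691] side [341.85402101 190.90931845]
(array([[401, 210,  23,  21, 365],
       [421, 235,   1,   1,   1],
       [428, 237,   1,   1,   1],
       [424, 238,   1,   2,   2]], dtype=int32), array([[412.16712329, 220.41369863],
       [421.        , 235.        ],
       [428.        , 237.        ],
       [424.        , 238.5       ]]))
```

```bash
python3 - <<'E'
from h import *
from rig import eyes
t=eyes.read_camera('top'); s=eyes.read_camera('side')
print('disc from top z.145', onz(t,412.2,220.5,.145), 'z.15',onz(t,412.2,220.5,.15),'z.171',onz(t,412.2,220.5,.171))
for n,c,b in(('t',t,(398,205,428,235)),('s',s,(312,288,356,338))):
    a=c['img'][b[1]:b[3],b[0]:b[2]]
    a=np.clip(a.astype(float)*2.2,0,255).astype(np.uint8)
    cv2.imwrite(f'pics/k{n}.png',cv2.resize(a,None,fx=12,fy=12,interpolation=cv2.INTER_CUBIC))
for p in ([.561,-.215,.145],[.561,-.215,.171],[.561,-.215,.16]): print(proj(t,p),proj(s,p))
E
```

```text
disc from top z.145 [ 0.56082104 -0.21317832  0.145     ] z.15 [ 0.56075232 -0.21169418  0.15      ] z.171 [ 0.56046369 -0.20546083  0.171     ]
[412.9968091  220.42097047] [331.80877001 314.98060511]
[416.48159805 220.25574603] [333.43714345 300.76169961]
[414.98576982 220.32666779] [332.73986043 306.85035289]
```

View pics/kt.png

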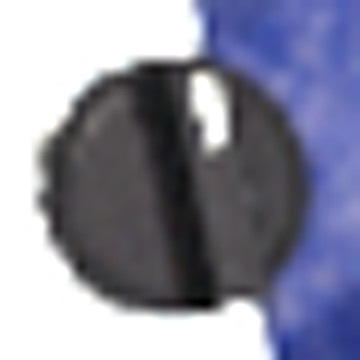

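View pics/ks.png

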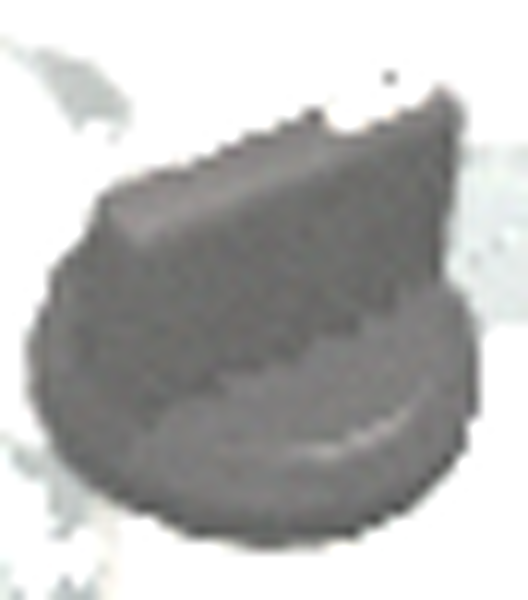

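```bash
python3 - <<'E'
from h import *
from rig import eyes
t=eyes.read_camera('top'); s=eyes.read_camera('side')
k=tri(t,(417.0,220.3),s,(335.3,300.3)); print(k,proj(t,k),proj(s,k))
# bar ends (zoom pix)
for a,b in(((254,495),(105,73)),((410,467),(195,187))):
    k=tri(t,np.array(a)/3.8+[270,135],s,np.array(b)/3+[190,210]); print(k)
import scipy.spatial.transform as st
th=.2037
o=sensors=None
from rig import sensors
S=sensors.observe(); y=S['tcp_rot'][:,1]; print('tool y ang',np.arctan2(y[1],y[0]),'z',S['tcp_rot'][:,2])
E
```

```text
[ 0.56185709 -0.21611568  0.17254942] [417.1911461  219.85947801] [334.4852318 300.3300228]
[ 0.46056919 -0.03628253  0.17460346]
[ 0.47847485 -0.12871307  0.16993202]
tool y ang -1.1569824095168098 z [-9.15593897e-01 -4.02104234e-01 -4.06921583e-05]
```

The plate fit and the triangulated knob and bar agree to 2–3 mm. The knob axis is at about (0.5615, -0.2155) and the divider yaw is 0.204. I'll turn the tool by about +2.93 rad first, so that the wrist has room for the clockwise twist.

Call:
{"api": "drive_tool", "payload": {"targets": [{"rx": -0.147}, {"rx": -0.147}, {"rx": -0.147}, {"rx": -0.147}, {"rx": -0.147}, {"rx": -0.147}, {"rx": -0.147}, {"rx": -0.147}, {"rx": -0.147}, {"rx": -0.147}, {"rx": -0.147}, {"rx": -0.147}, {"rx": -0.147}, {"rx": -0.147}, {"rx": -0.147}, {"rx": -0.147}, {"rx": -0.147}, {"rx": -0.147}, {"rx": -0.147}, {"rx": -0.147}], "claw": 6, "grip_force": 60}}

```text
invalid input
```

```bash
cat > go.py <<'E'
import sys,numpy as np
from scipy.spatial.transform import Rotation as Rt
from rig import sensors
def rel(x,y,z,ang):
    S=sensors.observe(); R=S['tcp_rot']; p=S['position']
    Y=np.array([np.cos(ang),np.sin(ang),0]); X=np.array([0,0,-1.]); D=np.c_[X,Y,np.cross(X,Y)]
    print('t %.2f'%S['time'],'p',p.round(4),'q',S['q'].round(2),'F',S['ft_force'].round(1),'gap',round(S['finger_gap'],4),'ang',np.arctan2(R[1,1],R[0,1]).round(3))
    print('move cm (tool axes)',(R.T@(np.array([x,y,z])-p)*100).round(2),'rv',Rt.from_matrix(R.T@D).as_rotvec().round(3))
if __name__=='__main__': rel(*map(float,sys.argv[1:]))
E
python3 go.py .5615 -.2155 .235 1.7745
```

```text
t 0.40 p [ 0.2412 -0.5493  0.2312] q [-1.16  0.31 -0.05  1.21  0.    1.57] F [-0.1  0.2  0.3] gap 0.0852 ang -1.157
move cm (tool axes) [ -0.38 -17.68 -42.74] rv [-2.931 -0.    -0.   ]
```

Call:
{"api": "drive_tool", "payload": {"targets": [{"x": 0, "y": 0, "z": 0, "rx": -0.147, "ry": 0, "rz": 0}, {"x": 0, "y": 0, "z": 0, "rx": -0.147, "ry": 0, "rz": 0}, {"x": 0, "y": 0, "z": 0, "rx": -0.147, "ry": 0, "rz": 0}, {"x": 0, "y": 0, "z": 0, "rx": -0.147, "ry": 0, "rz": 0}, {"x": 0, "y": 0, "z": 0, "rx": -0.147, "ry": 0, "rz": 0}, {"x": 0, "y": 0, "z": 0, "rx": -0.147, "ry": 0, "rz": 0}, {"x": 0, "y": 0, "z": 0, "rx": -0.147, "ry": 0, "rz": 0}, {"x": 0, "y": 0, "z": 0, "rx": -0.147, "ry": 0, "rz": 0}, {"x": 0, "y": 0, "z": 0, "rx": -0.147, "ry": 0, "rz": 0}, {"x": 0, "y": 0, "z": 0, "rx": -0.147, "ry": 0, "rz": 0}, {"x": 0, "y": 0, "z": 0, "rx": -0.147, "ry": 0, "rz": 0}, {"x": 0, "y": 0, "z": 0, "rx": -0.147, "ry": 0, "rz": 0}, {"x": 0, "y": 0, "z": 0, "rx": -0.147, "ry": 0, "rz": 0}, {"x": 0, "y": 0, "z": 0, "rx": -0.147, "ry": 0, "rz": 0}, {"x": 0, "y": 0, "z": 0, "rx": -0.147, "ry": 0, "rz": 0}, {"x": 0, "y": 0, "z": 0, "rx": -0.147, "ry": 0, "rz": 0}, {"x": 0, "y": 0, "z": 0, "rx": -0.147, "ry": 0, "rz": 0}, {"x": 0, "y": 0, "z": 0, "rx": -0.147, "ry": 0, "rz": 0}, {"x": 0, "y": 0, "z": 0, "rx": -0.147, "ry": 0, "rz": 0}, {"x": 0, "y": 0, "z": 0, "rx": -0.147, "ry": 0, "rz": 0}], "claw": 6, "grip_force": 60}}

```text
time: 2.4
position: [0.2411, -0.549, 0.2311]
tcp_rot: [[-0.0, -0.272, 0.962], [0.0, 0.962, 0.272], [-1.0, 0.0, -0.0]]
ft_force: [0.2, 0.4, -0.1]
finger_gap: 0.0596
```

```bash
python3 go.py .5615 -.2155 .235 1.7745
```

```text
t 2.40 p [ 0.2411 -0.549   0.2311] q [-1.16  0.31 -0.05  1.21 -0.   -1.43] F [ 0.2  0.4 -0.1] gap 0.0596 ang 1.846
move cm (tool axes) [-0.38 23.39 39.9 ] rv [ 0.072 -0.    -0.   ]
```

Call:
{"api": "drive_tool", "payload": {"targets": [{"x": -0.04, "y": 2.3, "z": 4, "rx": 0, "ry": 0, "rz": 0}, {"x": -0.04, "y": 2.3, "z": 4, "rx": 0, "ry": 0, "rz": 0}, {"x": -0.04, "y": 2.3, "z": 4, "rx": 0, "ry": 0, "rz": 0}, {"x": -0.04, "y": 2.3, "z": 4, "rx": 0, "ry": 0, "rz": 0}, {"x": -0.04, "y": 2.3, "z": 4, "rx": 0, "ry": 0, "rz": 0}, {"x": -0.04, "y": 2.3, "z": 4, "rx": 0, "ry": 0, "rz": 0}, {"x": -0.04, "y": 2.3, "z": 4, "rx": 0, "ry": 0, "rz": 0}, {"x": -0.04, "y": 2.3, "z": 4, "rx": 0, "ry": 0, "rz": 0}, {"x": -0.04, "y": 2.3, "z": 3, "rx": 0, "ry": 0, "rz": 0}, {"x": 0, "y": 0, "z": 0, "rx": 0.07, "ry": 0, "rz": 0}, {"x": 0, "y": 0, "z": 0, "rx": 0, "ry": 0, "rz": 0}]}}

```text
time: 3.5
position: [0.5322, -0.2442, 0.2346]
tcp_rot: [[0.003, -0.203, 0.979], [-0.002, 0.979, 0.203], [-1.0, -0.003, 0.002]]
ft_force: [0.8, 0.3, -0.0]
finger_gap: 0.0599
```

```bash
python3 go.py .5615 -.2155 .235 1.7745
```

```text
t 3.50 p [ 0.5322 -0.2442  0.2346] q [-0.43  0.28 -0.08  1.2  -0.   -0.63] F [ 0.8  0.3 -0. ] gap 0.0599 ang 1.775
move cm (tool axes) [-0.04  2.21  3.45] rv [0.001 0.002 0.003]
```

Call:
{"api": "drive_tool", "payload": {"targets": [{"x": 0, "y": 1.1, "z": 1.7, "rx": 0, "ry": 0, "rz": 0}, {"x": 0, "y": 1.1, "z": 1.7, "rx": 0, "ry": 0, "rz": 0}, {"x": 0, "y": 0, "z": 0, "rx": 0, "ry": 0, "rz": 0}, {"x": 0, "y": 0, "z": 0, "rx": 0, "ry": 0, "rz": 0}]}}

```text
time: 3.9
position: [0.5605, -0.2166, 0.2347]
tcp_rot: [[0.002, -0.206, 0.979], [-0.003, 0.979, 0.206], [-1.0, -0.003, 0.002]]
ft_force: [0.2, 1.0, -0.6]
finger_gap: 0.0599
```

```bash
python3 go.py .5615 -.2155 .150 1.7745; python3 - <<'E'
from rig import eyes
import cv2
c=eyes.read_camera('side'); cv2.imwrite('pics/s1.png',cv2.resize(c['img'][180:380,220:440],None,fx=3,fy=3))
E
```

```text
t 3.90 p [ 0.5605 -0.2166  0.2347] q [-0.37  0.31 -0.04  1.21 -0.   -0.58] F [ 0.2  1.  -0.6] gap 0.0599 ang 1.779
move cm (tool axes) [8.47 0.12 0.1 ] rv [0.004 0.002 0.003]
```

View pics/s1.png

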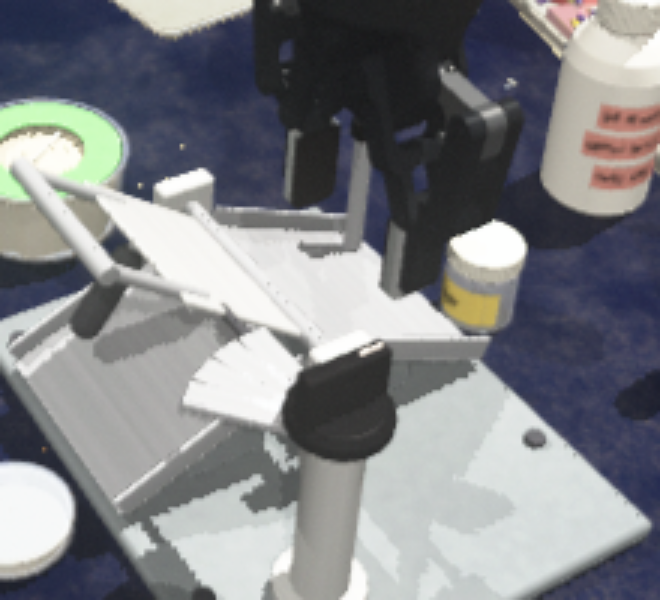

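The open fingers hang above the knob, on either side of its bar (about (345,370) in this crop). I'll go down and close on it.

Call:
{"api": "drive_tool", "payload": {"targets": [{"x": 2, "y": 0.1, "z": 0.1, "rx": 0, "ry": 0, "rz": 0}, {"x": 2, "y": 0, "z": 0, "rx": 0, "ry": 0, "rz": 0}, {"x": 2, "y": 0, "z": 0, "rx": 0, "ry": 0, "rz": 0}, {"x": 1.5, "y": 0, "z": 0, "rx": 0, "ry": 0, "rz": 0}, {"x": 0.5, "y": 0, "z": 0, "rx": 0, "ry": 0, "rz": 0}, {"x": 0, "y": 0, "z": 0, "rx": 0, "ry": 0, "rz": 0}]}}

```text
time: 4.55
position: [0.5581, -0.2215, 0.1538]
tcp_rot: [[0.004, -0.201, 0.98], [-0.005, 0.98, 0.201], [-1.0, -0.006, 0.003]]
ft_force: [-0.3, -0.5, 0.4]
finger_gap: 0.0599
```

```bash
python3 go.py .5615 -.2155 .150 1.7745
```

```text
t 4.55 p [ 0.5581 -0.2215  0.1538] q [-0.38  0.35 -0.18  1.04 -0.   -0.58] F [-0.3 -0.5  0.4] gap 0.0599 ang 1.773
move cm (tool axes) [0.37 0.53 0.45] rv [-0.001  0.003  0.006]
```

Call:
{"api": "drive_tool", "payload": {"targets": [{"x": 0.25, "y": 0.6, "z": 0.5, "rx": 0, "ry": 0.003, "rz": 0.006}, {"x": 0, "y": 0, "z": 0, "rx": 0, "ry": 0, "rz": 0}, {"x": 0, "y": 0, "z": 0, "rx": 0, "ry": 0, "rz": 0}]}}

```text
time: 4.85
position: [0.5627, -0.2153, 0.1533]
tcp_rot: [[0.002, -0.2, 0.98], [-0.0, 0.98, 0.2], [-1.0, -0.0, 0.002]]
ft_force: [0.3, 1.1, -0.1]
finger_gap: 0.0603
```

```bash
python3 go.py .5615 -.2155 .150 1.7745
```

```text
t 4.85 p [ 0.5627 -0.2153  0.1533] q [-0.37  0.36 -0.17  1.04  0.   -0.57] F [ 0.3  1.1 -0.1] gap 0.0603 ang 1.772
move cm (tool axes) [ 0.33  0.   -0.13] rv [-0.002  0.002  0.   ]
```

Call:
{"api": "drive_tool", "payload": {"targets": [{"x": 0.5, "y": 0, "z": -0.1, "rx": 0, "ry": 0, "rz": 0}, {"x": 0, "y": 0, "z": 0, "rx": 0, "ry": 0, "rz": 0}, {"x": 0, "y": 0, "z": 0, "rx": 0, "ry": 0, "rz": 0}, {"x": 0, "y": 0, "z": 0, "rx": 0, "ry": 0, "rz": 0}, {"x": 0, "y": 0, "z": 0, "rx": 0, "ry": 0, "rz": 0}, {"x": 0, "y": 0, "z": 0, "rx": 0, "ry": 0, "rz": 0}, {"x": 0, "y": 0, "z": 0, "rx": 0, "ry": 0, "rz": 0}, {"x": 0, "y": 0, "z": 0, "rx": 0, "ry": 0, "rz": 0}], "claw": 0.6, "grip_force": 40}}

```text
time: 5.65
position: [0.5624, -0.2147, 0.1492]
tcp_rot: [[0.004, -0.201, 0.98], [0.001, 0.98, 0.201], [-1.0, -0.0, 0.004]]
ft_force: [-0.1, 0.6, 0.0]
finger_gap: 0.0103
```

```bash
python3 go.py .5615 -.2155 .150 1.7745
```

```text
t 5.65 p [ 0.5624 -0.2147  0.1492] q [-0.37  0.36 -0.18  1.03  0.   -0.57] F [-0.1  0.6  0. ] gap 0.0103 ang 1.773
move cm (tool axes) [-0.08 -0.06 -0.11] rv [-0.001  0.004  0.   ]
```

The gripper has the knob bar, with a gap of 10.3 mm. Now I'll twist it clockwise.

Call:
{"api": "drive_tool", "payload": {"targets": [{"x": 0, "y": 0, "z": 0, "rx": 0.1, "ry": 0, "rz": 0}, {"x": 0, "y": 0, "z": 0, "rx": 0.1, "ry": 0, "rz": 0}, {"x": 0, "y": 0, "z": 0, "rx": 0.1, "ry": 0, "rz": 0}, {"x": 0, "y": 0, "z": 0, "rx": 0.1, "ry": 0, "rz": 0}, {"x": 0, "y": 0, "z": 0, "rx": 0.1, "ry": 0, "rz": 0}, {"x": 0, "y": 0, "z": 0, "rx": 0.1, "ry": 0, "rz": 0}, {"x": 0, "y": 0, "z": 0, "rx": 0.1, "ry": 0, "rz": 0}, {"x": 0, "y": 0, "z": 0, "rx": 0.1, "ry": 0, "rz": 0}]}}

```text
time: 6.45
position: [0.5624, -0.2142, 0.1494]
tcp_rot: [[0.003, 0.574, 0.819], [-0.0, 0.819, -0.574], [-1.0, 0.002, 0.002]]
ft_force: [0.1, -1.3, 0.2]
finger_gap: 0.0098
```

```bash
python3 go.py .5615 -.2155 .150 0.6745; python3 -c "
from rig import sensors;print(sensors.observe()['ft_torque'])"
```

```text
t 6.45 p [ 0.5624 -0.2142  0.1494] q [-0.36  0.36 -0.18  1.03  0.    0.25] F [ 0.1 -1.3  0.2] gap 0.0098 ang 0.96
move cm (tool axes) [-0.06 -0.16  0.  ] rv [ 0.285  0.002 -0.002]
[-0.02720972  0.20072351  1.67213454]
```

Call:
{"api": "drive_tool", "payload": {"targets": [{"x": 0, "y": 0, "z": 0, "rx": 0.08, "ry": 0, "rz": 0}, {"x": 0, "y": 0, "z": 0, "rx": 0.08, "ry": 0, "rz": 0}, {"x": 0, "y": 0, "z": 0, "rx": 0.08, "ry": 0, "rz": 0}, {"x": 0, "y": 0, "z": 0, "rx": 0.04, "ry": 0, "rz": 0}, {"x": 0, "y": 0, "z": 0, "rx": 0.02, "ry": 0, "rz": 0}]}}

```text
time: 6.95
position: [0.5627, -0.2132, 0.1493]
tcp_rot: [[0.003, 0.796, 0.606], [0.001, 0.606, -0.796], [-1.0, 0.003, 0.001]]
ft_force: [0.5, 1.3, 0.5]
finger_gap: 0.0101
```

```bash
python3 go.py .5615 -.2155 .150 0.6745; python3 - <<'E'
from rig import eyes,sensors
import cv2
print(sensors.observe()['ft_torque'])
c=eyes.read_camera('side'); cv2.imwrite('pics/s2.png',cv2.resize(c['img'][180:380,190:440],None,fx=3,fy=3))
c=eyes.read_camera('top'); cv2.imwrite('pics/t2.png',cv2.resize(c['img'][135:290,270:440],None,fx=3.8,fy=3.8))
E
```

```text
t 6.95 p [ 0.5627 -0.2132  0.1493] q [-0.36  0.36 -0.18  1.03  0.    0.56] F [0.5 1.3 0.5] gap 0.0101 ang 0.651
move cm (tool axes) [-0.07 -0.23  0.11] rv [-0.024  0.001 -0.003]
[0.08162722 0.16635939 0.5575765 ]
```

View pics/s2.png

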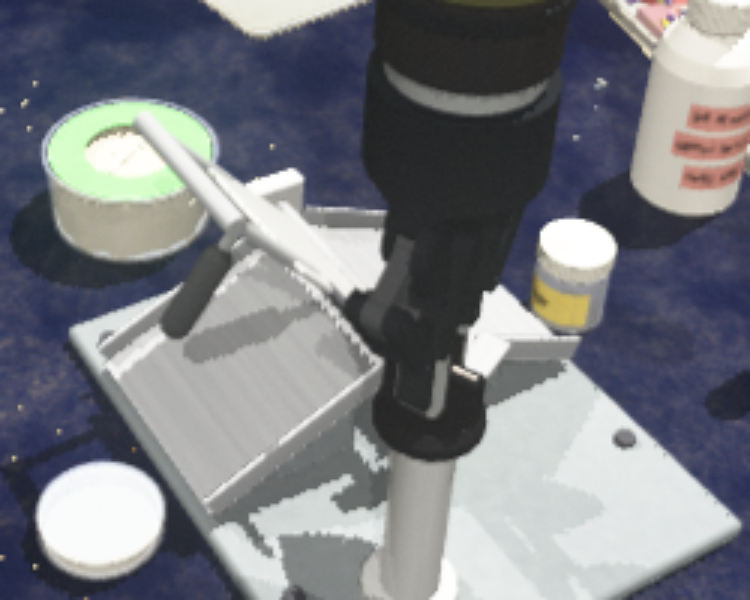

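View pics/t2.png

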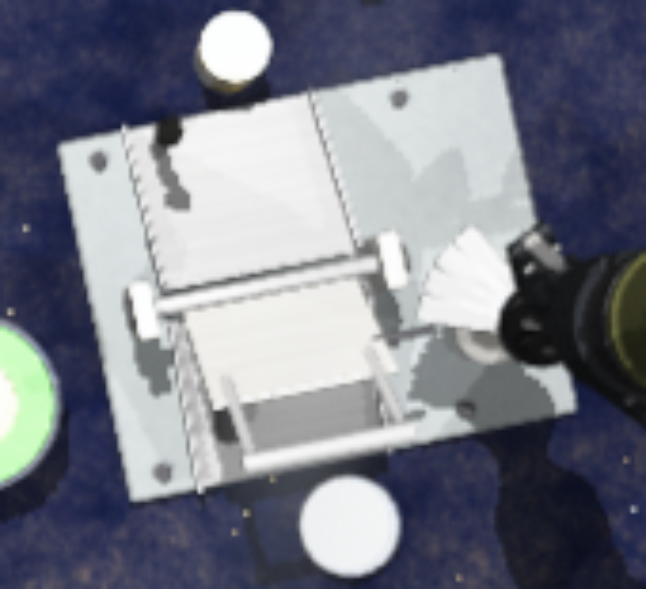

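The bar has risen: in the top view it moved up from row ~480 to ~447 (zoomed), so the flap has been freed. I'll press a little more against the stop, hold there, then open the fingers.

Call:
{"api": "drive_tool", "payload": {"targets": [{"x": 0, "y": 0, "z": 0, "rx": 0.05, "ry": 0, "rz": 0}, {"x": 0, "y": 0, "z": 0, "rx": 0.03, "ry": 0, "rz": 0}, {"x": 0, "y": 0, "z": 0, "rx": 0.02, "ry": 0, "rz": 0}, {"x": 0, "y": 0, "z": 0, "rx": 0.02, "ry": 0, "rz": 0}, {"x": 0, "y": 0, "z": 0, "rx": 0.02, "ry": 0, "rz": 0}]}}

```text
time: 7.55
position: [0.5628, -0.213, 0.1494]
tcp_rot: [[0.003, 0.869, 0.495], [0.0, 0.495, -0.869], [-1.0, 0.002, 0.001]]
ft_force: [0.7, -0.1, 1.4]
finger_gap: 0.0098
```

```bash
python3 go.py .5615 -.2155 .150 0.6745; python3 - <<'E'
from rig import eyes,sensors
import cv2
print(sensors.observe()['ft_torque'])
c=eyes.read_camera('top'); cv2.imwrite('pics/t3.png',cv2.resize(c['img'][135:290,270:440],None,fx=3.8,fy=3.8))
E
```

```text
t 7.55 p [ 0.5628 -0.213   0.1494] q [-0.36  0.36 -0.18  1.03  0.    0.69] F [ 0.7 -0.1  1.4] gap 0.0098 ang 0.518
move cm (tool axes) [-0.06 -0.23  0.16] rv [-0.157  0.001 -0.002]
[-0.00604012  0.25490776  2.12268989]
```

View pics/t3.png

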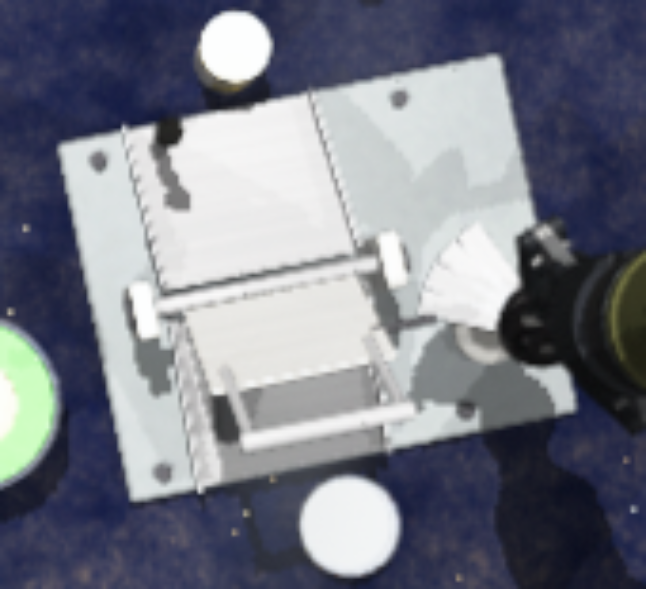

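The flap now stands ajar and the tool is pressing on the knob's stop. I'll release the knob.

Call:
{"api": "drive_tool", "payload": {"targets": [{"x": 0, "y": 0, "z": 0, "rx": 0, "ry": 0, "rz": 0}, {"x": 0, "y": 0, "z": 0, "rx": 0, "ry": 0, "rz": 0}, {"x": 0, "y": 0, "z": 0, "rx": 0, "ry": 0, "rz": 0}, {"x": 0, "y": 0, "z": 0, "rx": 0, "ry": 0, "rz": 0}, {"x": 0, "y": 0, "z": 0, "rx": 0, "ry": 0, "rz": 0}, {"x": 0, "y": 0, "z": 0, "rx": 0, "ry": 0, "rz": 0}, {"x": 0, "y": 0, "z": 0, "rx": 0, "ry": 0, "rz": 0}, {"x": 0, "y": 0, "z": 0, "rx": 0, "ry": 0, "rz": 0}, {"x": 0, "y": 0, "z": 0, "rx": 0, "ry": 0, "rz": 0}, {"x": 0, "y": 0, "z": 0, "rx": 0, "ry": 0, "rz": 0}], "claw": 8}}

```text
time: 8.6
position: [0.5626, -0.2139, 0.1493]
tcp_rot: [[0.003, 0.875, 0.485], [0.0, 0.485, -0.875], [-1.0, 0.003, 0.001]]
ft_force: [0.0, -0.2, 0.0]
finger_gap: 0.0802
```

Call:
{"api": "drive_tool", "payload": {"targets": [{"x": -2, "y": 0, "z": 0, "rx": 0, "ry": 0, "rz": 0}, {"x": -3, "y": 0, "z": 0, "rx": 0, "ry": 0, "rz": 0}, {"x": -3, "y": 0, "z": 0, "rx": 0, "ry": 0, "rz": 0}, {"x": -3, "y": 0, "z": 0, "rx": 0, "ry": 0, "rz": 0}, {"x": -3, "y": 0, "z": 0, "rx": 0, "ry": 0, "rz": 0}, {"x": 0, "y": 0, "z": 0, "rx": 0, "ry": 0, "rz": 0}, {"x": 0, "y": 0, "z": 0, "rx": 0, "ry": 0, "rz": 0}]}}

```text
time: 9.3
position: [0.561, -0.2134, 0.293]
tcp_rot: [[-0.0, 0.875, 0.485], [0.001, 0.485, -0.875], [-1.0, 0.001, -0.001]]
ft_force: [0.2, 0.4, -0.5]
finger_gap: 0.0796
```

```bash
python3 go.py .503 -.074 .285 .2037; python3 - <<'E'
from rig import eyes
import cv2
c=eyes.read_camera('side'); cv2.imwrite('pics/s4.png',cv2.resize(c['img'][180:380,190:440],None,fx=3,fy=3))
c=eyes.read_camera('top'); cv2.imwrite('pics/t4.png',cv2.resize(c['img'][135:290,270:440],None,fx=3.8,fy=3.8))
E
```

```text
t 9.30 p [ 0.561  -0.2134  0.293 ] q [-0.36  0.3   0.07  1.35  0.    0.7 ] F [ 0.2  0.4 -0.5] gap 0.0796 ang 0.506
move cm (tool axes) [  0.82   1.68 -15.  ] rv [ 0.302 -0.001 -0.   ]
```

View pics/s4.png

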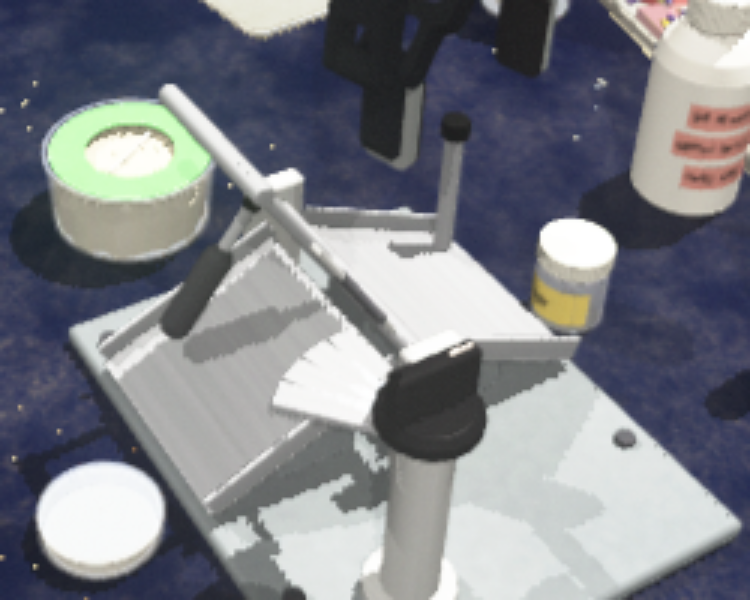

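View pics/t4.png

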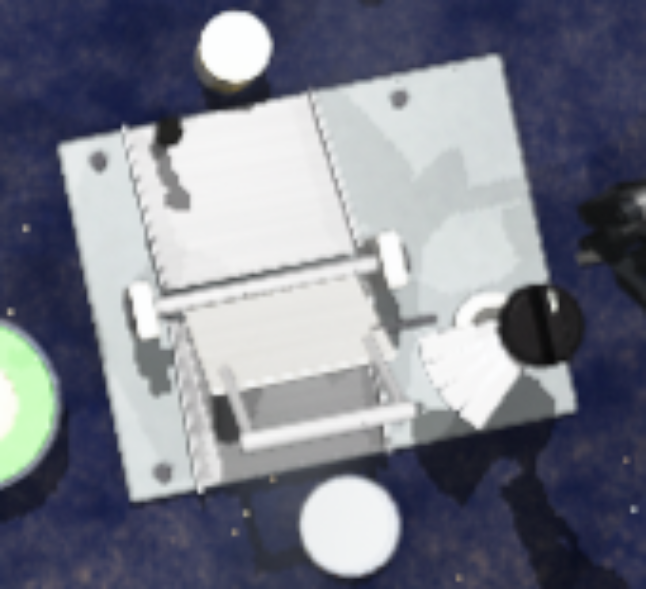

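The knob has sprung back to rest at (541,325) in the top zoom. The flap is ajar, with its bar ends in the top zoom at (246,440)–(412,408) and in the side zoom at (168,91)–(268,185). I'll triangulate the bar.

```bash
python3 - <<'E'
from h import *
from rig import eyes
t=eyes.read_camera('top'); s=eyes.read_camera('side')
P=[tri(t,np.array(a)/3.8+[270,135],s,np.array(b)/3+[190,180]) for a,b in(((246,440),(168,91)),((412,408),(268,185)))]
print(P,np.mean(P,0),'yaw',np.arctan2(*(P[0]-P[1])[[1,0]])-np.pi/2)
R=np.array([[np.cos(.2037),-np.sin(.2037)],[np.sin(.2037),np.cos(.2037)]])
for l in(.55,.6,.65):
  p=[np.r_[R@[-.15*np.sin(l),y]+[.5867,-.057],.08+.15*np.cos(l)] for y in(.05,0,-.05)]
  print(l,p[1],[(proj(t,q)-[270,135])*3.8 for q in p],[(proj(s,q)-[190,180])*3 for q in p])
E
```

```text
[array([ 0.49536374, -0.02806137,  0.20692794]), array([ 0.51507095, -0.1215702 ,  0.21047766])] [ 0.50521735 -0.07481579  0.2087028 ] yaw 0.20771270641378758
0.55 [ 0.50991792 -0.07286049  0.20787868] [array([238.80016066, 432.03840648]), array([325.63156122, 413.95230454]), array([412.3772663, 395.8840521])] [array([173.91335925,  83.74320062]), array([221.56784954, 133.29440005]), array([274.09907965, 187.91643973])]
0.6 [ 0.50375474 -0.07413359  0.20380034] [array([240.2339949 , 442.63452766]), array([326.72894244, 424.6131475 ]), array([413.13885645, 406.60948423])] [array([163.11409322,  93.60012929]), array([210.27899872, 143.6694479 ]), array([262.2744277 , 198.86675345])]
0.65 [ 0.49779889 -0.07536386  0.19941257] [array([241.51096943, 452.74967439]), array([327.64428509, 434.79855678]), array([413.693276  , 416.86501337])] [array([152.67630674, 103.85837093]), array([199.35206922, 154.44835915]), array([250.81033985, 210.22191628])]
```

Call:
{"api": "drive_tool", "payload": {"targets": [{"x": 0, "y": 0, "z": 0, "rx": 0.1, "ry": 0, "rz": 0}, {"x": 0, "y": 0.5, "z": -3, "rx": 0.1, "ry": 0, "rz": 0}, {"x": 0, "y": 0, "z": -3, "rx": 0.1, "ry": 0, "rz": 0}, {"x": 0, "y": 0, "z": -3, "rx": 0, "ry": 0, "rz": 0}, {"x": 0, "y": 0, "z": 0, "rx": 0, "ry": 0, "rz": 0}], "claw": 6}}

```text
time: 10.0
position: [0.5348, -0.123, 0.2851]
tcp_rot: [[-0.013, 0.982, 0.189], [0.005, 0.189, -0.982], [-1.0, -0.012, -0.008]]
ft_force: [-0.0, -0.2, -0.2]
finger_gap: 0.0601
```

```bash
python3 go.py .505 -.0745 .187 .2037
```

```text
t 10.00 p [ 0.5348 -0.123   0.2851] q [-0.23  0.21 -0.06  1.31  0.    1.15] F [-0.  -0.2 -0.2] gap 0.0601 ang 0.19
move cm (tool axes) [ 9.87 -1.9  -5.25] rv [-0.013 -0.008  0.011]
```

Call:
{"api": "drive_tool", "payload": {"targets": [{"x": 0, "y": -1, "z": -2.5, "rx": -0.013, "ry": -0.008, "rz": 0.011}, {"x": 0, "y": -1, "z": -2.7, "rx": 0, "ry": 0, "rz": 0}, {"x": 0, "y": 0, "z": 0, "rx": 0, "ry": 0, "rz": 0}, {"x": 0, "y": 0, "z": 0, "rx": 0, "ry": 0, "rz": 0}]}}

```text
time: 10.4
position: [0.5031, -0.0755, 0.2816]
tcp_rot: [[-0.005, 0.979, 0.204], [-0.001, 0.204, -0.979], [-1.0, -0.005, -0.0]]
ft_force: [-0.5, 0.4, 0.2]
finger_gap: 0.0602
```

```bash
python3 go.py .505 -.0745 .187 .2037
```

```text
t 10.40 p [ 0.5031 -0.0755  0.2816] q [-0.15  0.13 -0.16  1.28 -0.    1.22] F [-0.5  0.4  0.2] gap 0.0602 ang 0.205
move cm (tool axes) [ 9.46  0.26 -0.06] rv [0.001 0.    0.005]
```

Call:
{"api": "drive_tool", "payload": {"targets": [{"x": 1.5, "y": 0.2, "z": 0, "rx": 0, "ry": 0, "rz": 0.005}, {"x": 1.5, "y": 0, "z": 0, "rx": 0, "ry": 0, "rz": 0}, {"x": 1.5, "y": 0, "z": 0, "rx": 0, "ry": 0, "rz": 0}, {"x": 1, "y": 0, "z": 0, "rx": 0, "ry": 0, "rz": 0}, {"x": 0, "y": 0, "z": 0, "rx": 0, "ry": 0, "rz": 0}]}}

```text
time: 10.9
position: [0.5073, -0.0797, 0.2232]
tcp_rot: [[-0.001, 0.98, 0.2], [-0.002, 0.2, -0.98], [-1.0, -0.001, 0.002]]
ft_force: [0.1, 0.2, -0.0]
finger_gap: 0.06
```

```bash
python3 go.py .505 -.0745 .187 .2037; python3 - <<'E'
from rig import eyes
import cv2
c=eyes.read_camera('side'); cv2.imwrite('pics/s5.png',cv2.resize(c['img'][150:350,190:440],None,fx=3,fy=3))
E
```

```text
t 10.90 p [ 0.5073 -0.0797  0.2232] q [-0.15  0.16 -0.27  1.15 -0.    1.21] F [ 0.1  0.2 -0. ] gap 0.06 ang 0.201
move cm (tool axes) [ 3.62 -0.12 -0.56] rv [-0.002  0.002  0.001]
```

View pics/s5.png

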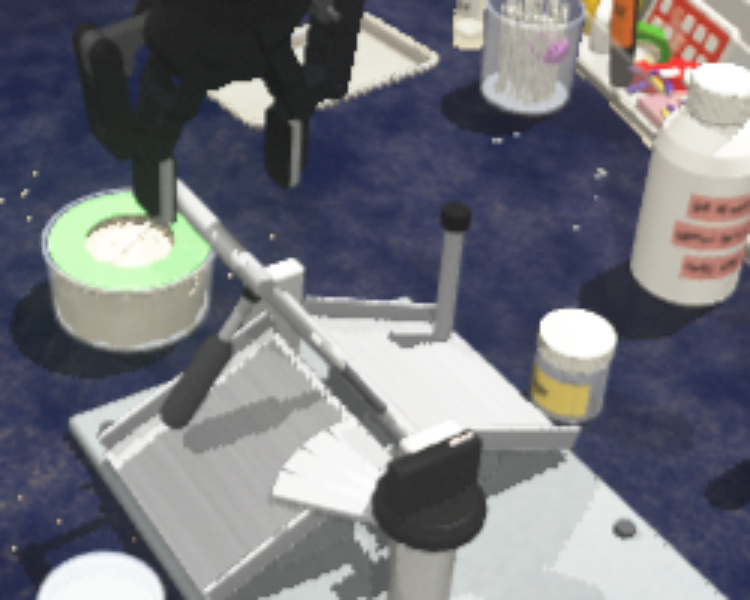

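The fingers are on either side of the bar, with tips near (165,215) and (288,180). I'll finish the descent.

Call:
{"api": "drive_tool", "payload": {"targets": [{"x": 0.8, "y": -0.1, "z": -0.5, "rx": 0, "ry": 0, "rz": 0}, {"x": 1.2, "y": 0, "z": 0, "rx": 0, "ry": 0, "rz": 0}, {"x": 1.2, "y": 0, "z": 0, "rx": 0, "ry": 0, "rz": 0}, {"x": 0, "y": 0, "z": 0, "rx": 0, "ry": 0, "rz": 0}, {"x": 0, "y": 0, "z": 0, "rx": 0, "ry": 0, "rz": 0}]}}

```text
time: 11.45
position: [0.5066, -0.0752, 0.1904]
tcp_rot: [[0.002, 0.98, 0.2], [-0.003, 0.2, -0.98], [-1.0, 0.001, 0.003]]
ft_force: [0.4, 0.6, -0.0]
finger_gap: 0.0602
```

```bash
python3 go.py .505 -.0745 .187 .2037
```

```text
t 11.45 p [ 0.5066 -0.0752  0.1904] q [-0.15  0.17 -0.33  1.07 -0.    1.22] F [ 0.4  0.6 -0. ] gap 0.0602 ang 0.201
move cm (tool axes) [ 0.34 -0.14 -0.11] rv [-0.003  0.003 -0.001]
```

Closing on the bar gently, and dropping another 3 mm.

Call:
{"api": "drive_tool", "payload": {"targets": [{"x": 0.3, "y": -0.1, "z": -0.1, "rx": 0, "ry": 0, "rz": 0}, {"x": 0, "y": 0, "z": 0, "rx": 0, "ry": 0, "rz": 0}, {"x": 0, "y": 0, "z": 0, "rx": 0, "ry": 0, "rz": 0}, {"x": 0, "y": 0, "z": 0, "rx": 0, "ry": 0, "rz": 0}, {"x": 0, "y": 0, "z": 0, "rx": 0, "ry": 0, "rz": 0}, {"x": 0, "y": 0, "z": 0, "rx": 0, "ry": 0, "rz": 0}, {"x": 0, "y": 0, "z": 0, "rx": 0, "ry": 0, "rz": 0}, {"x": 0, "y": 0, "z": 0, "rx": 0, "ry": 0, "rz": 0}, {"x": 0, "y": 0, "z": 0, "rx": 0, "ry": 0, "rz": 0}], "claw": 0.7, "grip_force": 25}}

```text
time: 12.35
position: [0.5062, -0.0743, 0.1882]
tcp_rot: [[0.004, 0.98, 0.2], [-0.002, 0.2, -0.98], [-1.0, 0.003, 0.003]]
ft_force: [0.3, 1.0, -1.3]
finger_gap: 0.0109
```

```bash
python3 go.py .505 -.0745 .187 .2037; python3 - <<'E'
from rig import eyes
import cv2
c=eyes.read_camera('side'); cv2.imwrite('pics/s6.png',cv2.resize(c['img'][150:350,190:440],None,fx=3,fy=3))
E
```

```text
t 12.35 p [ 0.5062 -0.0743  0.1882] q [-0.14  0.17 -0.34  1.06 -0.    1.22] F [ 0.3  1.  -1.3] gap 0.0109 ang 0.201
move cm (tool axes) [ 0.12 -0.13 -0.  ] rv [-0.002  0.003 -0.003]
```

View pics/s6.png

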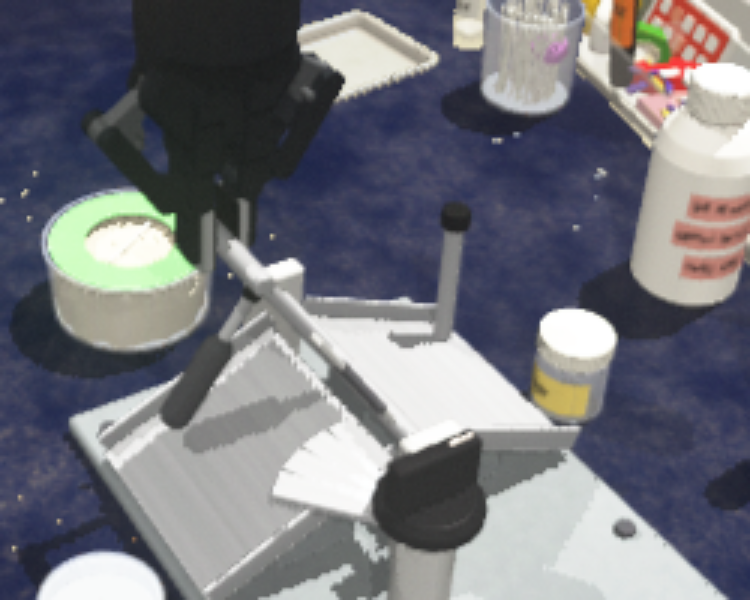

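The bar is held, with a gap of 10.9 mm. I'll swing it along the 150 mm arc in two parts and measure between them.

Call:
{"api": "drive_tool", "payload": {"targets": [{"x": -0.24, "y": 0.39, "z": 0, "rx": 0, "ry": 0, "rz": 0}, {"x": -0.23, "y": 0.38, "z": 0, "rx": 0, "ry": 0, "rz": 0}, {"x": -0.21, "y": 0.4, "z": 0, "rx": 0, "ry": 0, "rz": 0}, {"x": -0.21, "y": 0.4, "z": 0, "rx": 0, "ry": 0, "rz": 0}, {"x": -0.19, "y": 0.41, "z": 0, "rx": 0, "ry": 0, "rz": 0}, {"x": -0.19, "y": 0.41, "z": 0, "rx": 0, "ry": 0, "rz": 0}, {"x": -0.16, "y": 0.42, "z": 0, "rx": 0, "ry": 0, "rz": 0}, {"x": -0.16, "y": 0.42, "z": 0, "rx": 0, "ry": 0, "rz": 0}, {"x": 0, "y": 0, "z": 0, "rx": 0, "ry": 0, "rz": 0}]}}

```text
time: 13.3
position: [0.5385, -0.0677, 0.2066]
tcp_rot: [[0.0, 0.98, 0.2], [-0.004, 0.2, -0.98], [-1.0, -0.001, 0.004]]
ft_force: [-2.5, -0.4, 1.3]
finger_gap: 0.011
```

```bash
cat > loc.py <<'E'
import numpy as np
from rig import sensors
S=sensors.observe(); R=np.array([[np.cos(.2037),-np.sin(.2037)],[np.sin(.2037),np.cos(.2037)]])
l=R.T@(S['position'][:2]-[.5867,-.057]); h=S['position'][2]+.019-.08
print('local',l.round(4),'h',h.round(4),'r',np.hypot(l[0],h),'lean',np.arctan2(-l[0],h),'F',S['ft_force'].round(1))
E
python3 loc.py; python3 go.py .5867 -.057 .211 .2037
```

```text
local [-0.0494 -0.0007] h 0.1456 r 0.15372129376554586 lean 0.3269114879130209 F [-2.5 -0.4  1.3]
t 13.30 p [ 0.5385 -0.0677  0.2066] q [-0.12  0.22 -0.23  1.12 -0.    1.25] F [-2.5 -0.4  1.3] gap 0.011 ang 0.201
move cm (tool axes) [-0.45  4.94 -0.08] rv [-0.003  0.004  0.001]
```

Call:
{"api": "drive_tool", "payload": {"targets": [{"x": -0.12, "y": 0.43, "z": 0, "rx": 0, "ry": 0, "rz": 0}, {"x": -0.11, "y": 0.43, "z": 0, "rx": 0, "ry": 0, "rz": 0}, {"x": -0.1, "y": 0.44, "z": 0, "rx": 0, "ry": 0, "rz": 0}, {"x": -0.08, "y": 0.44, "z": 0, "rx": 0, "ry": 0, "rz": 0}, {"x": -0.07, "y": 0.44, "z": 0, "rx": 0, "ry": 0, "rz": 0}, {"x": -0.06, "y": 0.44, "z": 0, "rx": 0, "ry": 0, "rz": 0}, {"x": -0.05, "y": 0.44, "z": 0, "rx": 0, "ry": 0, "rz": 0}, {"x": -0.03, "y": 0.44, "z": 0, "rx": 0, "ry": 0, "rz": 0}, {"x": 0, "y": 0.4, "z": 0, "rx": 0, "ry": 0, "rz": 0}, {"x": 0, "y": 0, "z": 0, "rx": 0, "ry": 0, "rz": 0}]}}

```text
time: 14.3
position: [0.5825, -0.0588, 0.214]
tcp_rot: [[0.004, 0.98, 0.2], [-0.003, 0.2, -0.98], [-1.0, 0.003, 0.004]]
ft_force: [-0.5, -0.2, 2.5]
finger_gap: 0.0107
```

```bash
python3 loc.py; python3 go.py .5867 -.057 .211 .2037;  python3 - <<'E'
from rig import eyes
import cv2
c=eyes.read_camera('side'); cv2.imwrite('pics/s7.png',cv2.resize(c['img'][120:320,190:440],None,fx=3,fy=3))
c=eyes.read_camera('top'); cv2.imwrite('pics/t7.png',cv2.resize(c['img'][135:290,270:440],None,fx=3.8,fy=3.8))
E
```

```text
local [-0.0045 -0.0009] h 0.153 r 0.15308777280724145 lean 0.02937933781416741 F [-0.5 -0.2  2.5]
t 14.30 p [ 0.5825 -0.0588  0.214 ] q [-0.1   0.29 -0.12  1.16 -0.    1.27] F [-0.5 -0.2  2.5] gap 0.0107 ang 0.202
move cm (tool axes) [ 0.3   0.45 -0.09] rv [-0.002  0.004 -0.003]
```

View pics/s7.png

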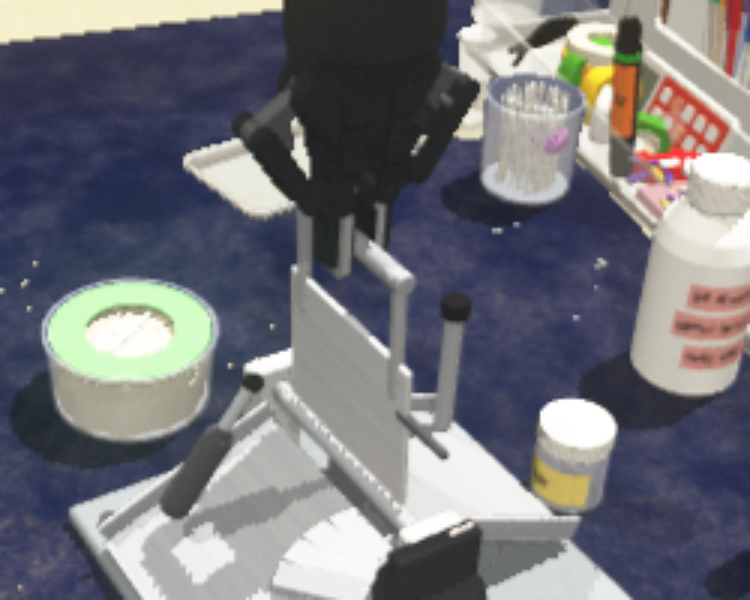

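View pics/t7.png

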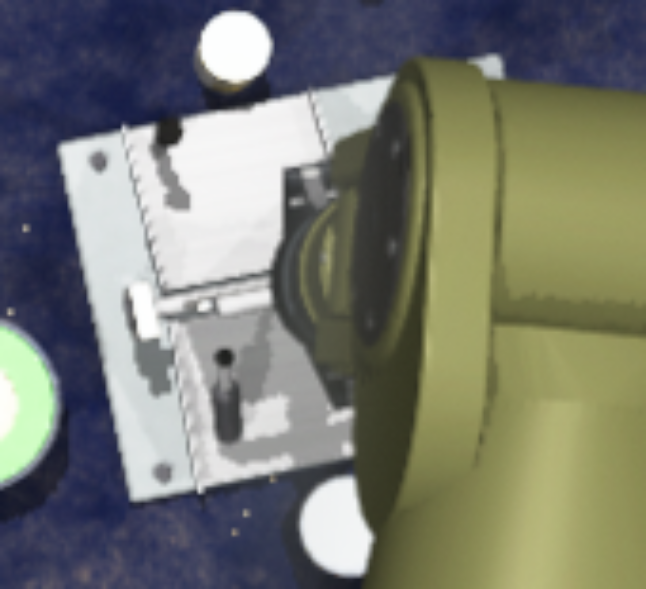

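The flap stands nearly upright, held at the bar. In the side crop the bar's right end is at about (403,283) and the plate's top edge corner on that side is at (409,368). I'll move the last few mm, settle, then check the lean by projecting points into the side view.

Call:
{"api": "drive_tool", "payload": {"targets": [{"x": 0.1, "y": 0.4, "z": 0, "rx": 0, "ry": 0, "rz": 0}, {"x": 0, "y": 0, "z": 0, "rx": 0, "ry": 0, "rz": 0}, {"x": 0, "y": 0, "z": 0, "rx": 0, "ry": 0, "rz": 0}, {"x": 0, "y": 0, "z": 0, "rx": 0, "ry": 0, "rz": 0}, {"x": 0, "y": 0, "z": 0, "rx": 0, "ry": 0, "rz": 0}]}}

```text
time: 14.9
position: [0.5864, -0.058, 0.214]
tcp_rot: [[0.006, 0.98, 0.2], [-0.003, 0.2, -0.98], [-1.0, 0.005, 0.004]]
ft_force: [0.4, 0.0, 2.5]
finger_gap: 0.0107
```

```bash
python3 loc.py; python3 - <<'E'
from h import *
from rig import eyes
s=eyes.read_camera('side')
R=np.array([[np.cos(.2037),-np.sin(.2037)],[np.sin(.2037),np.cos(.2037)]])
im=cv2.resize(s['img'][120:320,190:440],None,fx=3,fy=3)
for l,col in((.1,(0,0,255)),(0,(0,255,0)),(-.1,(255,0,0))):
  q=lambda y,r:np.r_[R@[-r*np.sin(l),y]+[.5867,-.057],.08+r*np.cos(l)]
  a,b,c=[(proj(s,x)-[190,120])*3 for x in (q(-.05,.15),q(-.056,.1),q(-.056,0))]
  print(l,a,b,c)
  cv2.circle(im,tuple(map(int,a)),3,col,-1); cv2.circle(im,tuple(map(int,b)),3,col,-1)
cv2.imwrite('pics/s8.png',im)
E
```

```text
local [-0.0004 -0.0009] h 0.153 r 0.15299631434737948 lean 0.002911840500680975 F [0.4 0.  2.5]
0.1 [389.30863869 293.08380994] [397.57029711 379.39053339] [399.44463897 522.00368021]
0 [415.04542462 283.31418911] [414.16369577 372.59980293] [399.44463897 522.00368021]
-0.1 [440.07759536 276.27023125] [430.40714416 367.47860517] [399.44463897 522.00368021]
```

View pics/s8.png

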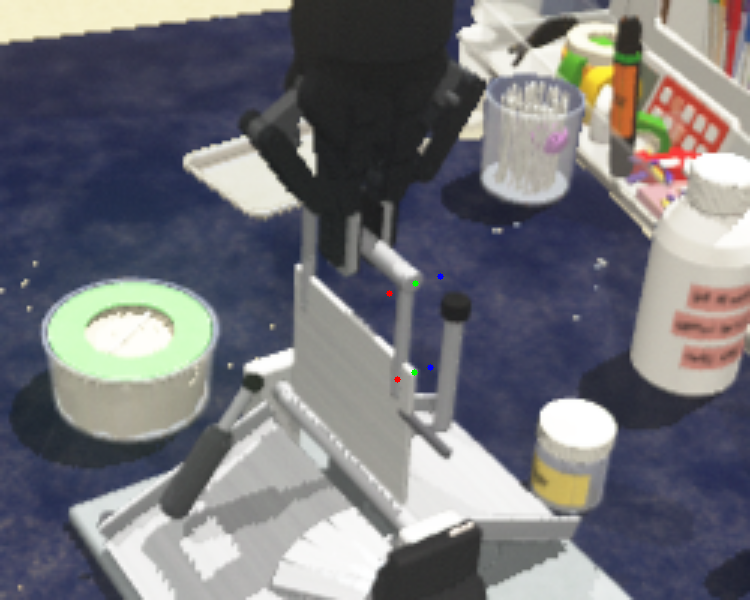

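The flap reads upright. The green zero-lean marks fall on the bar end (about (412,281)) and the plate corner. The knob sector, tub and jar are where they started in the pictures. I'll let it rest briefly and check that it's still before handing in.

Call:
{"api": "drive_tool", "payload": {"targets": [{"x": 0, "y": 0, "z": 0, "rx": 0, "ry": 0, "rz": 0}, {"x": 0, "y": 0, "z": 0, "rx": 0, "ry": 0, "rz": 0}, {"x": 0, "y": 0, "z": 0, "rx": 0, "ry": 0, "rz": 0}, {"x": 0, "y": 0, "z": 0, "rx": 0, "ry": 0, "rz": 0}, {"x": 0, "y": 0, "z": 0, "rx": 0, "ry": 0, "rz": 0}]}}

```text
time: 15.45
position: [0.5863, -0.058, 0.214]
tcp_rot: [[0.006, 0.98, 0.2], [-0.003, 0.2, -0.98], [-1.0, 0.005, 0.004]]
ft_force: [-1.4, 1.2, 2.3]
finger_gap: 0.0114
```

```bash
python3 loc.py; python3 - <<'E'
from rig import sensors,eyes,manip
import cv2,numpy as np
S=sensors.observe(); print(np.abs(S['qvel']).max(),S['finger_gap'])
a=cv2.imread('pics/side0.png').astype(int); c=eyes.read_camera('side')['img'].astype(int)
d=np.abs(a-c).sum(2)>60
for n,(x0,y0,x1,y1) in dict(dish=(200,330,248,375),jar=(366,252,398,292),knob=(312,290,355,335),tub=(202,212,240,266)).items(): print(n,d[y0:y1,x0:x1].mean().round(3))
print(manip.hand_in())
E
```

```text
local [-0.0006 -0.0009] h 0.153 r 0.15297465107874705 lean 0.0036109728819545316 F [-1.4  1.2  2.3]
0.0010494127996576194 0.01143121880937079
dish 0.036
jar 0.0
knob 0.029
tub 0.077
the job is handed in; nothing more can be done
None
```

The job is handed in at about 15.5 s, with the gripper holding the flap's bar at the balance point; no verdict was given.

**What I did:** I twisted the black knob clockwise to its stop and opened the fingers. In the pictures the knob sprang back by itself and the flap popped ajar, about 0.6 rad from upright. I then took the bar from above with 25 N of grip and swung the flap up along its 150 mm arc.

**Last checks:**
- **Upright:** the lean worked out from the tool position is about 0.004 rad from upright. In the side picture the zero-lean marks fall on the flap, within about 0.02 rad.
- **Still and held:** joint speeds were below 0.002 rad/s. The finger gap was 11.4 mm on the 12 mm bar, and the wrist force was about 3 N.
- **Knob and bystanders:** comparing the start and end side views showed no change at the jar. The small differences at the dish, knob and tub (3–8 % of pixels) I put down to shadow and the moved flap; I did not measure positions there.

**Disagreements:**
- **Distance to hinge:** the tool position puts the bar 153 mm from the hinge instead of the nominal 150 mm, which is within calibration and grasp-height error.
- **Knob twist:** the tool turned slightly further than the knob's 1.1 rad stop because the fingers slipped on the knob there.

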